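# Tip the flush crumb box out of the hotplate and put it in the wash tray

### The arm

A 6-joint arm with a two-finger parallel gripper is mounted at the origin on the work surface. World frame = base frame: x ahead of the robot, y to its left, z up, the work surface at z = 0. Lengths are in m, angles in rad, forces in N, time in s.
With the tool pointing down it reaches from about 0.35 to 0.85 m from the base axis. Payload 8.1 kg.
Tool frame: the origin (TCP) lies midway between the tips of the shut fingers; the grasp point (between the pads) lies 19 mm behind it (robot.grip_depth is the z of the grasp point in the tool frame, in m); z points along the fingers, x is the direction in which the jaws open and shut, and the axes are right-handed (so a half turn about z gives the same grasp; the last joint's range is limited). The gripper opens to 85 mm and grips with 20 to 120 N. Pads are 22 mm wide; open, the fingers measure 114 mm over their backs; the gripper's body (76 mm by 85 mm) begins 54 mm behind the grasp point. The pads swing forward as they close: fully open they stand 13 mm farther back than shut.
Start: joints at [-1.217, 0.13, 1.488, -0, 1.523, -0.085], TCP at [0.255, -0.543, 0.231] pointing down, gripper open.
Joint ranges: [-2.96, 2.96], [-0.89, 2.26], [0.02, 2.5], [-1.34, 4.48], [0, 2.73], [-2.66, 2.66]. Speed limits (rad/s): [2.39, 2.39, 2.79, 3.14, 3.14, 3.14].

### API

Orientations are given as a rotation vector (axis times angle).
In Python, from plant import robot gives the robot as it stands. The module is installed in compiled form; this text tells all that it offers. Calls block until the motion is done:
- robot.goto(position, orientation): joint-space move of the TCP to a pose.
- robot.move_linear(position, rate=0.15, orientation=None, threshold=None): straight line of the TCP; orientation=None keeps the orientation; rate is the mean speed in m/s. With threshold (N) it stops when the force on the tool has changed by that much, and returns True; else False.
- robot.goto_joints(angles): joint-space move.
- robot.gripper_to(opening, effort=None): finger opening in m; effort is the grip in N (None keeps the last); returns when the fingers have stopped.
- robot.wait(seconds).
- robot.inverse_kinematics(position, orientation): joint angles nearest the present ones, or None.
- robot.observe(): the state.
- robot.get_image(name): name is "scene" or "top" or "wrist"; returns (picture, depth): 480x640x3 uint8, red, green, blue; 480x640 float32, m along the optical axis (not along the pixel's ray), 0 where there is no reading.
- robot.get_calibration(name): a dict with "intrinsics" (3x3 intrinsics, pixels), "k1" (the pictures are not rectified: a ray, as slopes to the right and down, at radius r is drawn at 1 + k1 r^2 times it, then the intrinsics apply), "origin" and "rotation" of the camera in the world. Camera axes: x right, y down, z forward; pixel columns grow to the right and rows downward; lengths in m; the calibration is good to about 2 mm. A picture is of the moment at which its call begins: read the wrist's pose just before it. get_calibration takes no time and is no camera call; for the wrist camera it gives the pose at the moment of the call.
A pose or a line that the arm cannot do raises robot.IKError and nothing moves.
- robot.close_job(): hands the job in, once; it reports no verdict.
The state is a dict: "time": time; "joints": joint angles; "joint_vel": joint speeds; "joint_torque": joint torques, N m; "tcp_pos": TCP position; "orientation": TCP orientation; "force": force on the tool from outside, world axes, zero at the start; "moment": the same for the moment, N m; "opening": finger opening in m.
Only numpy, scipy, OpenCV 4.12 (cv2) and the standard library are available. Lean on these libraries where they do the work, as an engineer would, in place of code of your own. Each camera call takes 0.05 s, during which the arm holds its last target.

### The job

The crumb box sits flush in the black deck of the hotplate: press down the end with the three grip lines until the other end tips up and stays up, then take it by the raised end and lift it out. Set it down, without dropping it, right way up and lengthwise, wholly inside the grey wash tray, and let go. Leave the jar, the bowl, the bottle and the food container where they stand.

Things in the scene. Friction and masses are not known exactly. Their poses are not given: they have to be found in the camera images.
- box_mid (a point): Centre of the loose crumb box (steel, about 0.35 kg, 150 x 56 mm, 38 mm high), 19 mm below its top. x runs along it from the press end to the lift end, y across, z up out of its top. An 8 mm top plate over all of it, and under the lift half only (mid-length to 72 mm out) a closed box 30 mm deep and 56 mm wide; nothing under the press half. At the start level, its top flush with the deck.
- box_pivot (a point): Rocking edge of the crumb box: bottom edge of its closed part, at mid-length, 38 mm below the top. Pressed at the press end (1 to 5 N) the box rocks about it; short of 0.18 rad it falls back level, beyond that it tips by itself to 0.41 rad and stays, the press end on the floor below. In the wash tray it also rests steadily, level or tipped like that. Axes as box_mid.
- box_press (a point): Where to press the crumb box: on its top, on the centre line, 60 mm from mid-length and 15 mm from the press end, at the middle of three dark grip lines across the plate. This point must be pushed about 15 to 20 mm below the deck to tip the box; it ends 27 mm below. Axes as box_mid.
- box_lift (a point): Middle of the top edge at the lift end of the crumb box, 75 mm from mid-length. Level with the deck at the start; when tipped, 27 mm above it and 21 mm nearer the press end. Then 14 mm back from this edge the box's side faces, 56 mm apart, stand 20 mm clear above the deck: grasp there across the width. Axes as box_mid.
- machine: Black countertop hotplate, fixed; origin on the work surface below mid-length of the crumb box, x along the well towards the lift end, y towards the dark steel hotplate area. Deck flat, 50 mm high, x -150 to 150, y -75 to 260 mm. Well 60 mm wide, x -88 to 77 mm (gaps: sides and lift end 2 mm, press end 13 mm), floor 12 mm above the work surface, a 4 mm high rib across it at x -10 to -4 mm.
- tray: The grey wash tray, an open rectangular tray, fixed; origin under its centre on the work surface, x along its length. Outside 260 x 180 mm, 40 mm high, walls and floor 4 mm thick, empty.
- spice_jar: Amber jar, 48 mm across and 85 mm high, standing on the hotplate area of the machine; origin under its centre. Leave alone.
- sauce_bowl: White bowl, 76 mm across and 40 mm high, standing on the hotplate area of the machine; origin under its centre. Leave alone.
- oil_bottle: Green bottle, 56 mm across and 150 mm high, standing on the table; origin under its centre. Leave alone.
- food_container: White food container with a green lid, 120 x 120 mm, 99 mm high, standing on the table; origin under its centre. Leave alone.
There are look-alikes about, which are no part of the job. What is shaped like the part that bears box_mid but orange is not meant.

How it is judged:
By the outcome, as a careful person would: the job done as asked, in the order asked, and still so for the second after the job is handed in, with the robot touching nothing.
It also fails if it takes over 58 s, if anything falls off the work surface, if the arm or the gripper's body presses on something with over 40 N, if the wrist force passes 120 N, or if a joint passes its speed limit or range.

## Working session

There is one attempt and no reset: what is moved stays moved. The work goes in short steps, each a Python script; the robot and the scene stay as the last script left them, time stands still between calls to the robot, and variables do not carry over. Pictures are saved under pics/ and viewed, and the job is handed in when it is done.

```bash
mkdir -p pics; cat > h.py <<'E'
import numpy as np, cv2
from plant import robot
def snap(n,f):
    c=robot.get_calibration(n); p,d=robot.get_image(n)
    cv2.imwrite(f'pics/{f}.png',p[:,:,::-1]); np.savez(f'pics/{f}.npz',p=p,d=d,K=c['intrinsics'],k1=c['k1'],o=c['origin'],R=c['rotation'])
def ray(f,u,v):
    z=np.load(f'pics/{f}.npz');K=z['K'];k1=float(z['k1'])
    m=np.array([(u-K[0,2])/K[0,0],(v-K[1,2])/K[1,1]]);s=m.copy()
    for _ in range(30): s=m/(1+k1*(s@s))
    return z,np.array([s[0],s[1],1.])
def pz(f,u,v,h):
    z,r=ray(f,u,v);w=z['R']@r;o=z['o'];return o+w*(h-o[2])/w[2]
def pd(f,u,v):
    z,r=ray(f,u,v);return z['o']+z['R']@r*z['d'][int(round(v)),int(round(u))]
def crop(f,x0,y0,x1,y1,k,out):
    p=cv2.imread(f'pics/{f}.png')[y0:y1,x0:x1];cv2.imwrite(f'pics/{out}.png',cv2.resize(p,None,fx=k,fy=k,interpolation=cv2.INTER_CUBIC))
E
python3 - <<'E'
from h import *
snap('top','t0');snap('scene','s0');print(robot.observe()['time'],robot.grip_depth,robot.observe()['orientation'])
E
```

```text
0.1 -0.0187 [-2.65079095e+00  1.68415873e+00  2.10386962e-03]
```

View pics/t0.png

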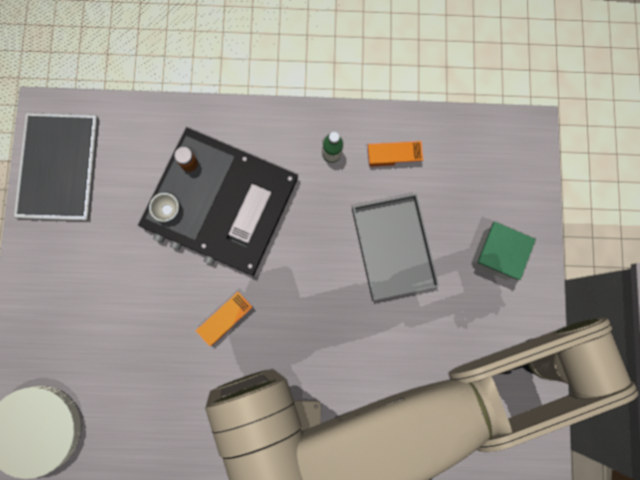

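View pics/s0.png

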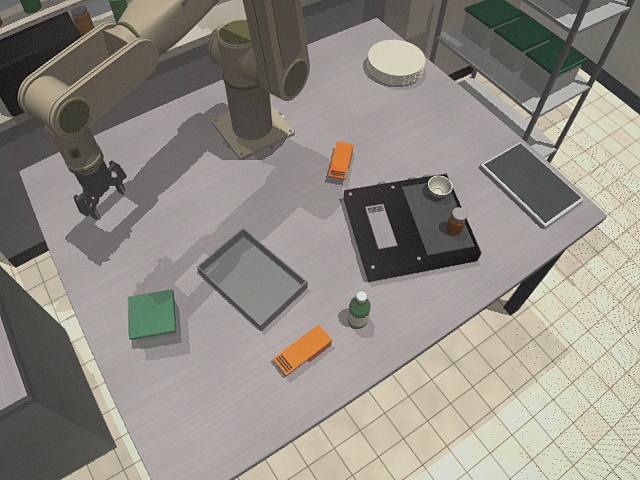

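The candidates in the top view are the steel box in the black deck at (250,213), an orange look-alike at (395,153) and another at (224,318). The steel one is meant. Its grip lines are at about (241,236). The empty grey tray is at (395,248), and the dark framed panel at (56,166) isn't the tray.

```bash
python3 - <<'E'
from h import *
crop('t0',130,120,310,285,4,'c1');crop('t0',340,185,450,310,5,'c2')
z=np.load('pics/t0.npz');print(z['o'],z['R'],z['K'],z['k1'])
for n,u,v in [('boxmid',250,213),('tray',395,248),('deck',270,200),('table',320,200),('lid',506,250),('bottle',333,135),('jar',184,155),('bowl',164,207)]: print(n,pd('t0',u,v))
E
```

```text
[ 0.30673356 -0.0605718   1.56445498] [-2.18431249  2.11835719 -0.19551158] [[573.3153791    0.         320.10364946]
 [  0.         573.3153791  234.89867936]
 [  0.           0.           1.        ]] -0.008891376961917113
boxmid [ 0.29246471 -0.07484066  1.55018612]
tray [-0.37821658 -0.74552195  0.87950483]
deck [ 0.10177497 -0.26553039  1.35949639]
table [-0.21101135 -0.57831672  1.04671006]
lid [-0.959577   -1.32688236  0.29814441]
bottle [-0.59736166 -0.96466702  0.66035975]
jar [ 0.34787009 -0.01943528  1.6055915 ]
bowl [0.75852926 0.3912239  2.01625068]
```

```bash
sleep 1; ls pics
```

```text
c1.png
c2.png
s0.npz
s0.png
t0.npz
t0.png
```

Rotation is a rotation vector; I'll fix the helper.

```bash
sed -i "s/R=c\['rotation'\])/R=cv2.Rodrigues(np.array(c['rotation'],float))[0] if np.size(c['rotation'])==3 else c['rotation'])/" h.py
python3 - <<'E'
from h import *
for f in ('t0','s0'):
    z=dict(np.load(f'pics/{f}.npz'))
    if z['R'].size==3: z['R']=cv2.Rodrigues(z['R'])[0]; np.savez(f'pics/{f}.npz',**z)
for n,u,v in [('boxmid',250,213),('tray',395,248),('deck',270,200),('table',320,200),('lid',506,250),('bottle',333,135),('jar',184,155),('bowl',164,207)]: print(n,pd('t0',u,v).round(4))
E
```

```text
boxmid [0.5982 0.0939 0.0542]
tray [ 0.5237 -0.3045  0.0006]
deck [0.6343 0.0416 0.0598]
table [ 0.6518 -0.0934  0.0018]
lid [ 0.5143 -0.5797  0.098 ]
bottle [ 0.7907 -0.1188  0.1508]
jar [0.7285 0.2618 0.1343]
bowl [0.6057 0.3221 0.0598]
```

View pics/c1.png

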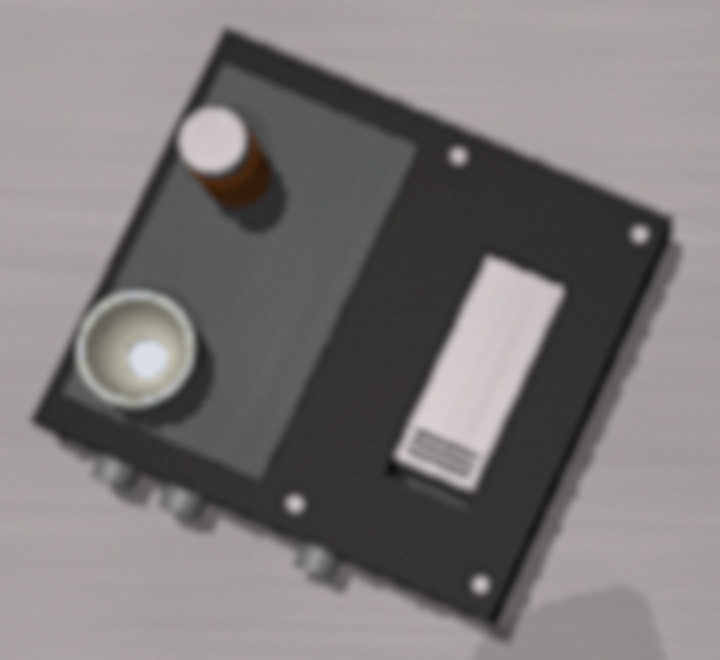

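View pics/c2.png

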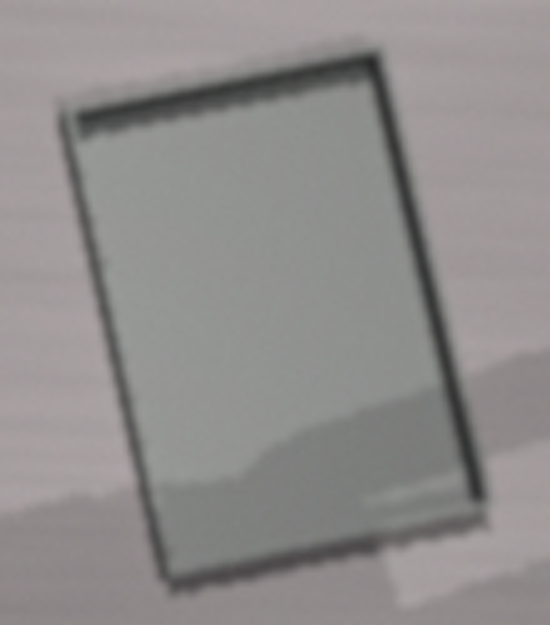

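The close crop shows the steel plate at c1 corners (490,255), (566,290), (474,492) and (393,460). The three grip lines are at about (443,453), so the press end is at the lower left. Tray rim corners in c2 are about (62,102), (380,50), (487,508) and (168,585).

```bash
python3 - <<'E'
from h import *
def C(x,y,x0,y0,k): return (x+.5)/k-.5+x0,(y+.5)/k-.5+y0
b=[pz('t0',*C(x,y,130,120,4),.05) for x,y in [(490,255),(566,290),(474,492),(393,460)]]
print('box',np.round(b,4)); print([np.linalg.norm(b[i]-b[(i+1)%4]).round(4) for i in range(4)])
bm=np.mean(b,0); d=(b[0]+b[1]-b[2]-b[3]); print(bm, np.arctan2(d[1],d[0]))
g=pz('t0',*C(443,453,130,120,4),.05);print('grip',g,np.linalg.norm(g-bm))
m=[pz('t0',*C(x,y,130,120,4),.05) for x,y in [(226,30),(672,220),(503,630),(38,418)]]
print('deck',np.round(m,4),[np.linalg.norm(m[i]-m[(i+1)%4]).round(4) for i in range(4)])
mc=np.mean(m,0);d=m[1]-m[2]+m[0]-m[3];a=np.arctan2(d[1],d[0]);R=np.array([[np.cos(a),-np.sin(a)],[np.sin(a),np.cos(a)]]);print('mach from deck',mc[:2]-R@[0,.0925],a)
t=[pz('t0',*C(x,y,340,185,5),.04) for x,y in [(62,102),(380,50),(487,508),(168,585)]]
print('tray',np.round(t,4),[np.linalg.norm(t[i]-t[(i+1)%4]).round(4) for i in range(4)])
d=t[0]+t[1]-t[2]-t[3];print(np.mean(t,0),np.arctan2(d[1],d[0]))
E
```

```text
box [[0.6807 0.0924 0.05  ]
 [0.6583 0.0402 0.05  ]
 [0.5187 0.0954 0.05  ]
 [0.5384 0.1502 0.05  ]]
[np.float64(0.0569), np.float64(0.1502), np.float64(0.0582), np.float64(0.1536)]
[0.599029  0.0945694 0.05     ] -0.3815180034508769
grip [0.54423561 0.11730175 0.05      ] 0.05932179602717171
deck [[ 0.8325  0.2802  0.05  ]
 [ 0.7095 -0.0296  0.05  ]
 [ 0.4275  0.072   0.05  ]
 [ 0.559   0.3871  0.05  ]] [np.float64(0.3333), np.float64(0.2997), np.float64(0.3414), np.float64(0.2937)]
mach from deck [0.59960592 0.09080029] -0.3590719803053468
tray [[ 0.6324 -0.18    0.04  ]
 [ 0.6675 -0.3537  0.04  ]
 [ 0.4189 -0.4118  0.04  ]
 [ 0.373  -0.2415  0.04  ]] [np.float64(0.1772), np.float64(0.2553), np.float64(0.1764), np.float64(0.2666)]
[ 0.52296358 -0.29678385  0.04      ] 0.23120296152812453
```

```bash
cat >> h.py <<'E'
from scipy.spatial.transform import Rotation as Ro
def down(phi,tilt=0.):
    # tool x horizontal at angle phi, tool z down; tilt about tool x
    x=np.array([np.cos(phi),np.sin(phi),0]);z=np.array([0,0,-1.]);y=np.cross(z,x)
    return (Ro.from_matrix(np.c_[x,y,z])*Ro.from_euler('x',tilt)).as_rotvec()
def st():
    o=robot.observe();print({k:np.round(o[k],4).tolist() for k in('time','joints','tcp_pos','force','opening')})
E
python3 - <<'E'
from h import *
c=robot.get_calibration('wrist');o=robot.observe()
T=Ro.from_rotvec(o['orientation']);print('cam in tool',T.inv().apply(np.array(c['origin'])-o['tcp_pos']))
psi=-.375
for s in (1,-1):
    q=robot.inverse_kinematics([.57,.095,.27],down(psi+s*np.pi/2));print(s,q)
    q=robot.inverse_kinematics([.57,-.28,.15],down(.231+s*np.pi/2,s*.41));print(s,q)
    q=robot.inverse_kinematics([.57,-.28,.15],down(.231+s*np.pi/2,-s*.41));print(s,q)
E
```

```text
cam in tool [ 0.00097807 -0.07439692 -0.14138301]
1 [ 7.64299372e-02  5.74300453e-02  1.49565871e+00 -4.44089210e-16
  1.58850390e+00 -1.11936639e+00]
1 [-0.40178604  0.60994636  1.09687949 -0.24267984  1.76612743 -2.21091283]
1 None
-1 [ 7.64299372e-02  5.74300453e-02  1.49565871e+00 -4.44089210e-16
  1.58850390e+00  2.02222626e+00]
-1 [-0.40178604  0.60994636  1.09687949 -0.24267984  1.76612743  0.93067982]
-1 [-0.72798829  0.02604492  1.80612208  0.37589022  1.09487947  0.47416328]
```

```bash
python3 - <<'E'
from h import *
psi=-.375
robot.goto([.5434,.1165,.25],down(psi-np.pi/2)); robot.gripper_to(0.0)
snap('wrist','w0');st()
E
```

```text
{'time': 3.4667, 'joints': [0.119, 0.0035, 1.5868, 0.0, 1.5513, 2.0647], 'tcp_pos': [0.5434, 0.1165, 0.25], 'force': [-0.0531, 1.0367, -0.2867], 'opening': -0.0001}
```

View pics/w0.png

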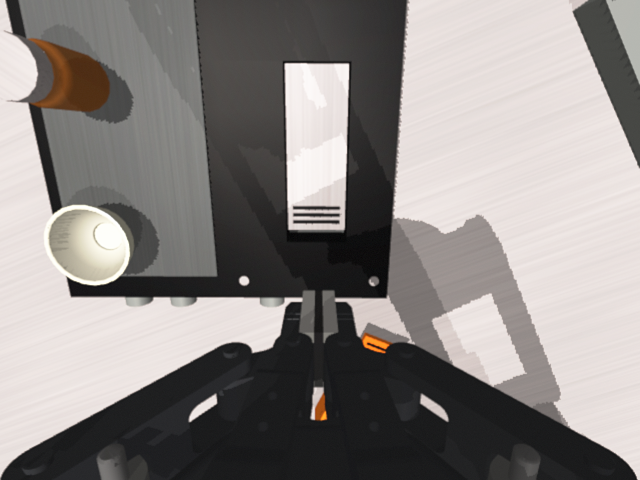

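```bash
python3 - <<'E'
from h import *
crop('w0',260,50,380,250,4,'cw0')
E
```

```text
(no output)
```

View pics/cw0.png

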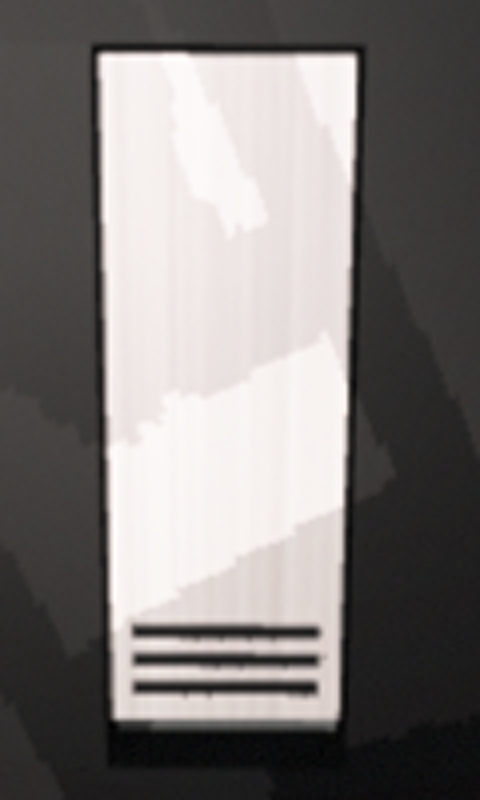

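The crop shows a steel plate with three grip lines, the middle one at (226,660). The corners are (97,52), (360,52), (340,722) and (110,722).

```bash
python3 - <<'E'
from h import *
def C(x,y,x0=260,y0=50,k=4): return (x+.5)/k-.5+x0,(y+.5)/k-.5+y0
b=[pz('w0',*C(x,y),.05) for x,y in [(97,52),(360,52),(340,722),(110,722)]]
print(np.round(b,4),[np.linalg.norm(b[i]-b[(i+1)%4]).round(4) for i in range(4)])
bm=np.mean(b,0);d=b[0]+b[1]-b[2]-b[3];a=np.arctan2(d[1],d[0]);print(bm,a)
g=pz('w0',*C(226,660),.05);print('grip',g,np.linalg.norm(g-bm))
print(pd('w0',300,150),pd('w0',250,200))
E
```

```text
[[0.6788 0.0942 0.05  ]
 [0.6578 0.041  0.05  ]
 [0.5178 0.0974 0.05  ]
 [0.5388 0.1506 0.05  ]] [np.float64(0.0572), np.float64(0.1509), np.float64(0.0572), np.float64(0.1509)]
[0.59831388 0.09579539 0.05      ] -0.3826985803253905
grip [0.54286289 0.11793792 0.05      ] 0.05970848757341333
[0.60552301 0.10929229 0.04926681] [0.57976442 0.17257006 0.04881038]
```

```bash
cat >> h.py <<'E'
PSI=-.3826; MID=np.array([.5984,.0956,.05]); DX=np.array([np.cos(PSI),np.sin(PSI),0]); UP=np.array([0,0,1.])
E
python3 - <<'E'
from h import *
P=MID-.06*DX
robot.move_linear(P+.02*UP,rate=.2,orientation=down(PSI-np.pi/2)); st()
print(robot.move_linear(P-.004*UP,rate=.03,threshold=2.));st()
print(robot.move_linear(P-.022*UP,rate=.03,threshold=20.));st()
robot.wait(.3);st()
E
```

```text
{'time': 4.5167, 'joints': [0.1217, 0.1476, 1.7719, 0.0, 1.2199, 2.0751], 'tcp_pos': [0.5438, 0.1181, 0.0714], 'force': [0.6853, 1.122, 0.2676], 'opening': -0.0}
False
{'time': 5.4667, 'joints': [0.1218, 0.1805, 1.7861, -0.0, 1.1747, 2.0752], 'tcp_pos': [0.5429, 0.118, 0.0462], 'force': [-0.4055, -0.2814, -0.1626], 'opening': 0.0002}
True
{'time': 5.975, 'joints': [0.1218, 0.201, 1.792, -0.0001, 1.1483, 2.0752], 'tcp_pos': [0.543, 0.1181, 0.032], 'force': [-4.219, -0.7733, 9.9794], 'opening': 0.0003}
{'time': 6.275, 'joints': [0.1218, 0.2008, 1.7922, -0.0001, 1.1481, 2.0752], 'tcp_pos': [0.543, 0.118, 0.032], 'force': [-3.1198, -0.4471, 10.5789], 'opening': -0.0001}
```

```bash
python3 - <<'E'
from h import *
snap('wrist','w1');snap('scene','s1');crop('w1',230,60,430,260,4,'cw1');crop('s1',320,150,480,290,4,'cs1')
E
```

```text
(no output)
```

View pics/w1.png

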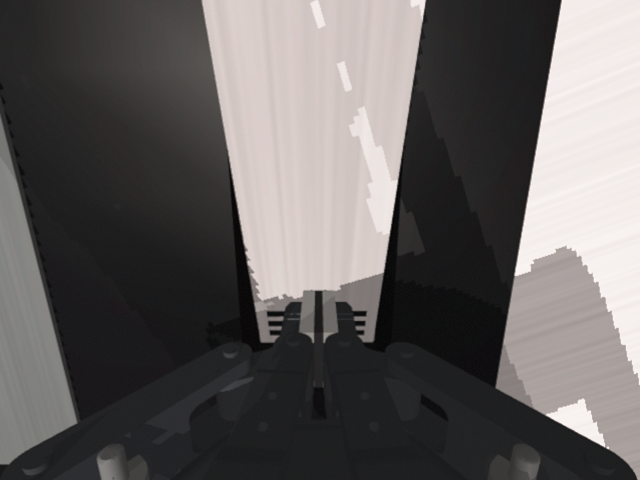

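View pics/cs1.png

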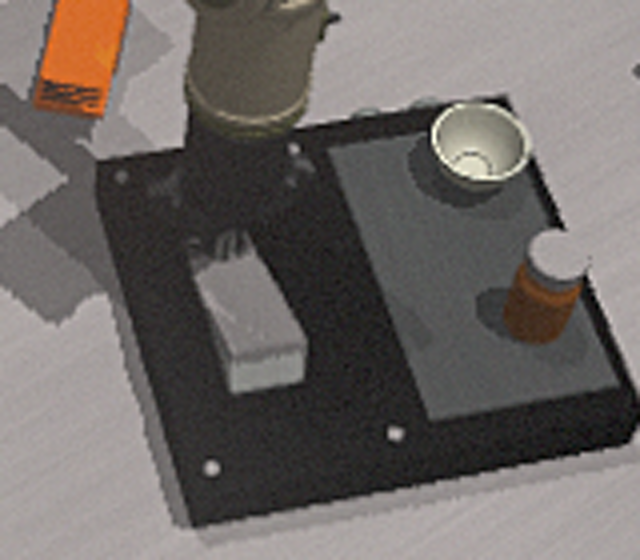

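The lift end has visibly risen: its end face shows in the scene crop at (265,365). I'll back off and check that it stays up.

```bash
python3 - <<'E'
from h import *
P=MID-.06*DX
robot.move_linear(P+.10*UP,rate=.15)
robot.move_linear(P+.22*UP,rate=.25)
snap('wrist','w2');st()
crop('w2',240,40,400,250,3.5,'cw2')
for u,v in[(318,65),(318,90),(318,130),(318,170),(318,200),(318,220)]: print(pd('w2',u,v).round(4))
E
```

```text
{'time': 8.0, 'joints': [0.1218, -0.0019, 1.5596, 0.0, 1.5871, 2.0752], 'tcp_pos': [0.5419, 0.1179, 0.2681], 'force': [0.1662, -0.5698, -0.3223], 'opening': 0.0004}
[0.669  0.066  0.0409]
[0.6456 0.0755 0.0729]
[0.6146 0.0879 0.0589]
[0.5788 0.1024 0.0446]
[0.5478 0.1149 0.0295]
[0.5255 0.1239 0.0219]
```

View pics/w2.png

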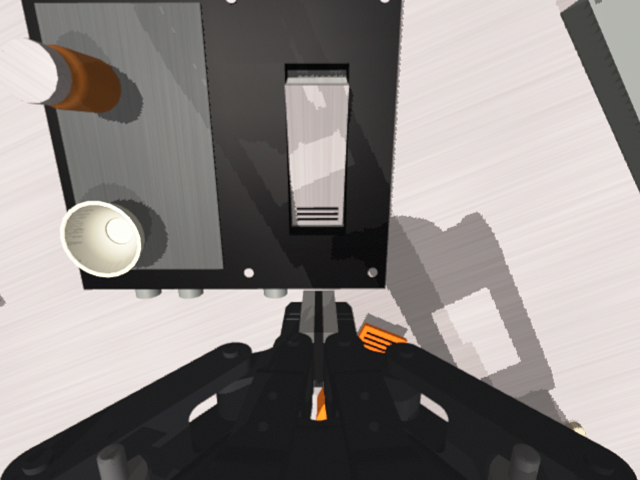

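View pics/cw2.png

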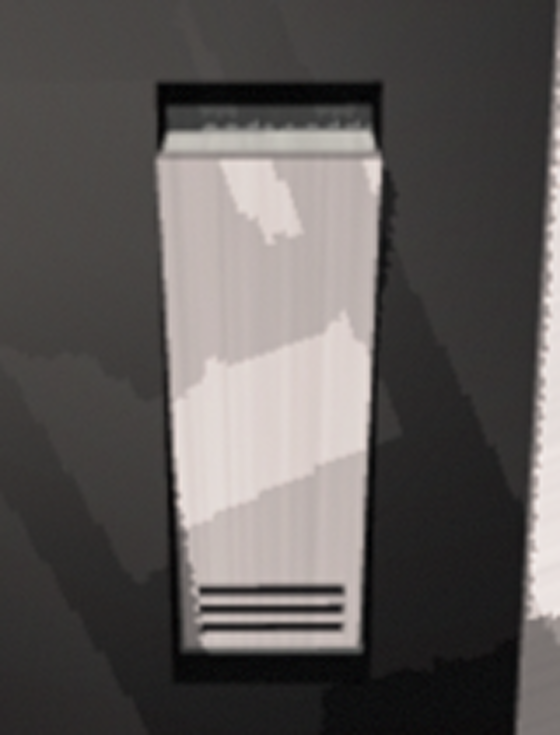

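The box stays tipped: depths along the centre line run from 73 mm at the lift end down to 22 mm at the press end, a slope of about 0.41. Next is the grasp.

```bash
python3 - <<'E'
from h import *
def C(x,y,x0=240,y0=40,k=3.5): return (x+.5)/k-.5+x0,(y+.5)/k-.5+y0
e=[pz('w2',*C(*p),.077) for p in[(157,157),(382,156)]];m=np.mean(e,0)
r=m-MID;print(e,np.linalg.norm(e[0]-e[1]),'along',r@DX,'across',r@np.array([-DX[1],DX[0],0]))
G=MID+.0405*DX
robot.gripper_to(.068)
robot.move_linear(G+.06*UP,rate=.25)
snap('wrist','w3')
print(robot.move_linear(G-.009*UP,rate=.03,threshold=4.));st()
snap('scene','s3');crop('s3',320,150,480,290,4,'cs3');snap('wrist','w4')
E
```

```text
[array([0.66006593, 0.10082452, 0.077     ]), array([0.63949896, 0.04921479, 0.077     ])] 0.05555686005970179 along 0.05535068431933257 across 9.047470562009718e-05
True
{'time': 11.65, 'joints': [0.0459, 0.3953, 1.5324, -0.0, 1.2145, 1.9993], 'tcp_pos': [0.6359, 0.0805, 0.0429], 'force': [-0.2404, 0.6499, 5.2198], 'opening': 0.0678}
```

View pics/cs3.png

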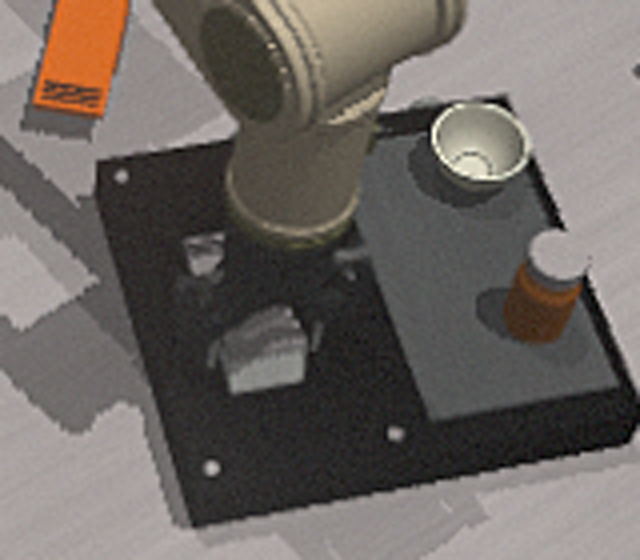

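View pics/w4.png

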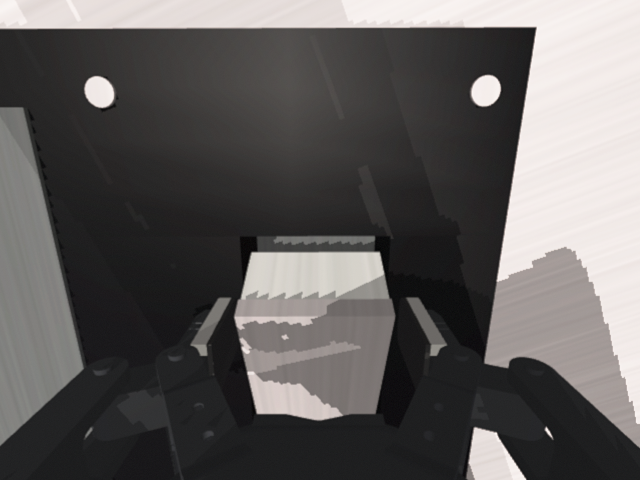

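The fingers straddle the raised end, with pads at (215,330) and (420,330) either side of the box (235–395). They touched the deck at TCP z = 0.043, so I'll rise 4 mm and close.

```bash
python3 - <<'E'
from h import *
G=MID+.0405*DX
G[2]=.0470
robot.move_linear(G,rate=.05)
robot.gripper_to(.05,effort=90);robot.wait(.2);st()
robot.move_linear(G+.012*UP,rate=.04);st()
snap('wrist','w5')
robot.move_linear(G+.10*UP,rate=.12);robot.wait(.1);st()
snap('wrist','w6');snap('scene','s6');crop('s6',300,60,480,260,4,'cs6')
E
```

```text
{'time': 12.475, 'joints': [0.046, 0.392, 1.5279, -0.0, 1.2241, 1.9993], 'tcp_pos': [0.6361, 0.0805, 0.0473], 'force': [-1.6598, -0.1724, 5.6843], 'opening': 0.0545}
{'time': 12.925, 'joints': [0.0459, 0.3779, 1.5223, -0.0001, 1.2438, 1.9993], 'tcp_pos': [0.636, 0.0804, 0.059], 'force': [-0.0583, 0.6993, -3.2097], 'opening': 0.0542}
{'time': 13.9583, 'joints': [0.046, 0.294, 1.4597, -0.0, 1.3931, 1.9993], 'tcp_pos': [0.635, 0.0804, 0.1453], 'force': [-0.2012, 0.0763, -2.8245], 'opening': 0.0544}
```

View pics/w6.png

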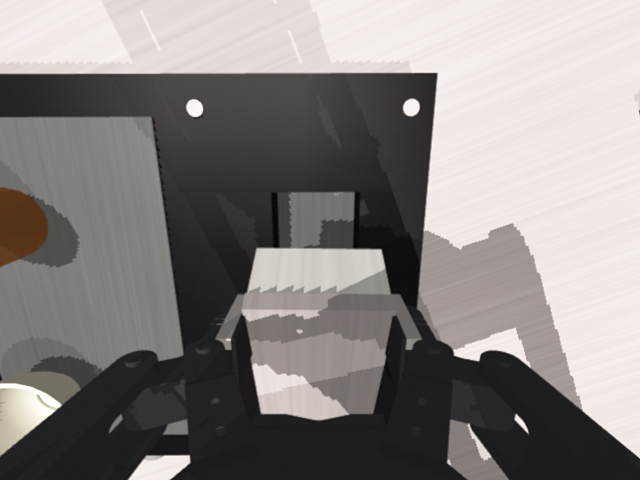

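View pics/cs6.png

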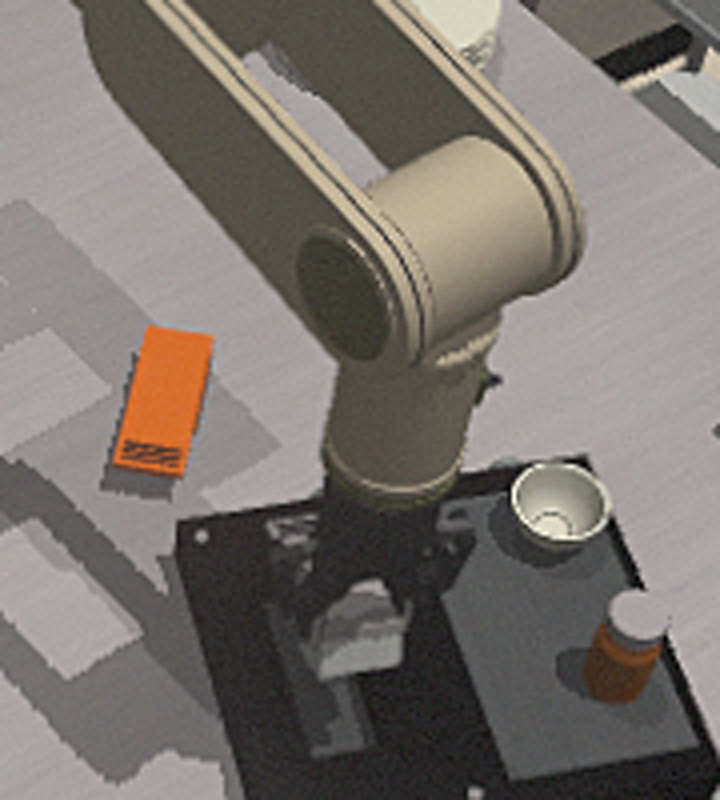

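The box is out and held: 3 N of weight, and the well is empty below at about (318,220). I'll measure its tilt in the hand and plan the placing.

```bash
python3 - <<'E'
from h import *
for f in('w4','w5','w6'):
    P=np.array([pd(f,u,v) for u in range(270,371,20) for v in range(325,401,8)]);P=P[(P[:,2]>.03)]
    n=np.linalg.svd(P-P.mean(0))[2][2];n*=np.sign(n[2]);Y=np.array([-DX[1],DX[0],0])
    print(f,n.round(3),'pitch',np.arctan2(-n@DX,n[2]),'roll',n@Y,np.abs((P-P.mean(0))@n).max())
# lift edge position relative to TCP (tool) in w6
z=np.load('pics/w6.npz')
zz=np.array([[pd('w6',u,v)@np.r_[0,0,1] for u in (290,320,350)] for v in range(240,330,6)]);print(np.c_[np.arange(240,330,6),zz.round(4)])
E
python3 - <<'E'
from h import *
crop('w6',220,230,420,420,4,'cw6')
E
```

```text
w4 [-0.344  0.129  0.93 ] pitch 0.3763161640788381 roll -0.008412563357855923 0.000946829704305619
w5 [-0.607  0.243  0.756] pitch 0.7134413880694744 roll -0.0009519941933625042 0.03550833190845757
w6 [-0.343  0.141  0.929] pitch 0.3802179242813031 roll 0.0030447266063547695 0.0006830807356829094
[[2.400e+02 1.130e-02 1.070e-02 1.160e-02]
 [2.460e+02 1.240e-02 1.010e-02 1.070e-02]
 [2.520e+02 1.379e-01 1.370e-01 1.357e-01]
 [2.580e+02 1.403e-01 1.400e-01 1.407e-01]
 [2.640e+02 1.445e-01 1.450e-01 1.441e-01]
 [2.700e+02 1.480e-01 1.484e-01 1.484e-01]
 [2.760e+02 1.506e-01 1.510e-01 1.507e-01]
 [2.820e+02 1.540e-01 1.538e-01 1.550e-01]
 [2.880e+02 1.587e-01 1.572e-01 1.577e-01]
 [2.940e+02 1.643e-01 1.644e-01 1.637e-01]
 [3.000e+02 1.671e-01 1.669e-01 1.667e-01]
 [3.060e+02 1.703e-01 1.702e-01 1.696e-01]
 [3.120e+02 1.719e-01 1.710e-01 1.703e-01]
 [3.180e+02 1.691e-01 1.695e-01 1.692e-01]
 [3.240e+02 1.684e-01 1.691e-01 1.696e-01]]
```

View pics/cw6.png

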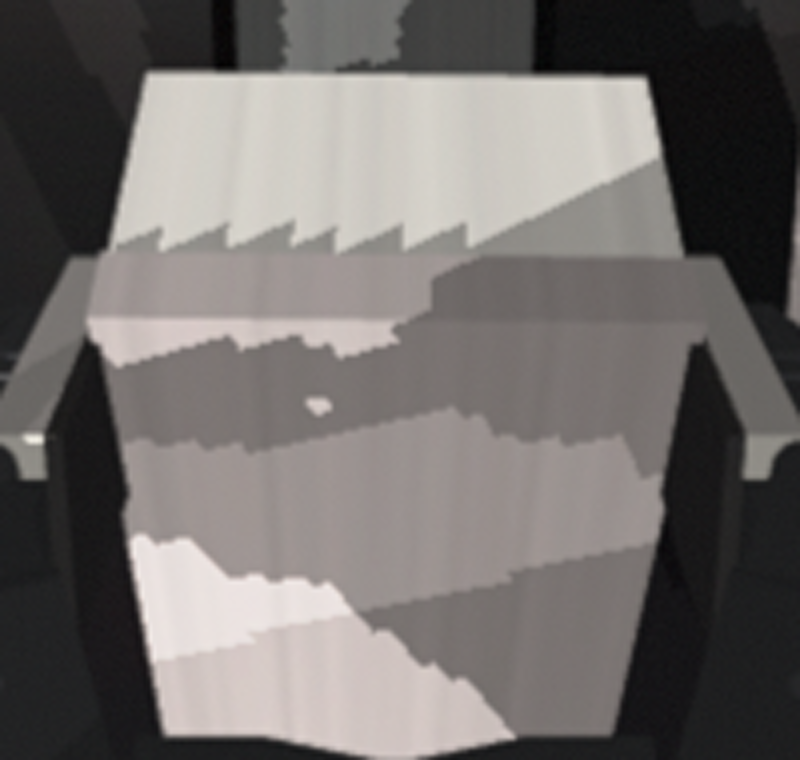

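Its pitch in the hand (0.38) is unchanged from the well, so it hasn't slipped. I'll carry it upright to above the tray and level it there.

```bash
cat >> h.py <<'E'
TC=np.array([.523,-.2968,0]);TA=.231;TD=np.array([np.cos(TA),np.sin(TA),0])
E
python3 - <<'E'
from h import *
o=np.array(robot.observe()['tcp_pos']);robot.move_linear(np.r_[o[:2],.20],rate=.15)
T=TC+(-.015+.051)*TD
robot.goto(np.r_[T[:2],.20],down(TA-np.pi/2));st()
robot.wait(.1);snap('wrist','w7')
robot.move_linear(np.r_[T[:2],.17],rate=.06,orientation=down(TA-np.pi/2,-.385));st()
robot.wait(.2);snap('wrist','w8');snap('top','t8');snap('scene','s8')
Y=np.array([-TD[1],TD[0],0])
P=np.array([pd('w8',u,v) for u in range(270,371,20) for v in range(325,401,8)])
n=np.linalg.svd(P-P.mean(0))[2][2];n*=np.sign(n[2]);print('pitch',np.arctan2(-n@TD,n[2]),'roll',n@Y,P.mean(0),np.abs((P-P.mean(0))@n).max())
E
```

```text
{'time': 15.9667, 'joints': [-0.5577, 0.2218, 1.4444, 0.0005, 1.4765, 0.782], 'tcp_pos': [0.5582, -0.2876, 0.1994], 'force': [0.0137, 0.6745, -2.5142], 'opening': 0.0543}
{'time': 16.7667, 'joints': [-0.4251, 0.5508, 1.1349, -0.2348, 1.7601, 0.9048], 'tcp_pos': [0.5586, -0.2882, 0.1697], 'force': [-0.534, -1.1876, -2.1098], 'opening': 0.054}
pitch 0.0020974621164677153 roll 0.005809136503448473 [ 0.54784497 -0.29341112  0.19049279] 0.0010519142732197406
```

View pics/w8.png

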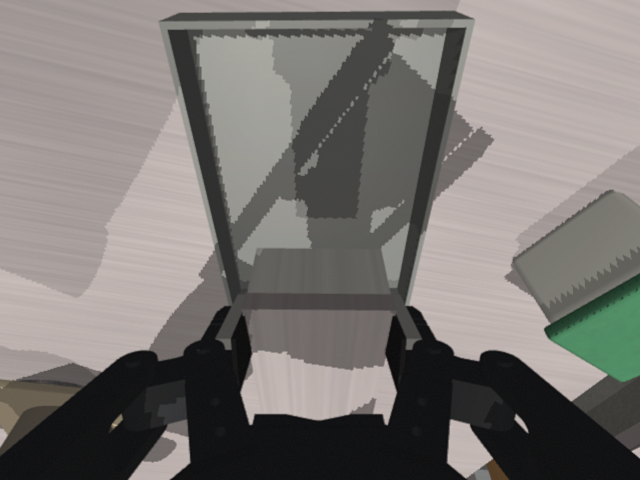

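View pics/s8.png

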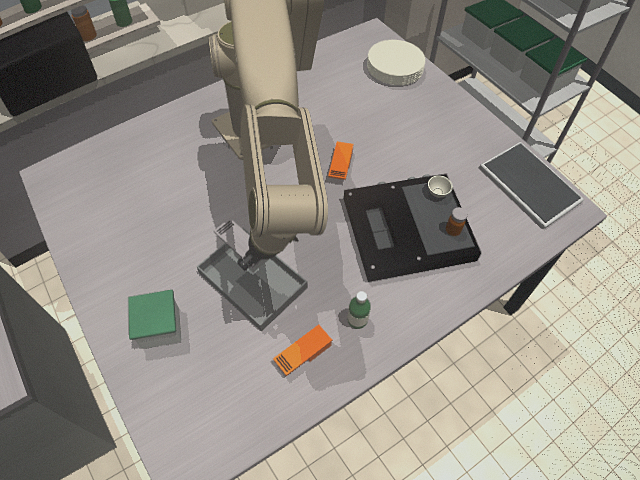

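View pics/t8.png

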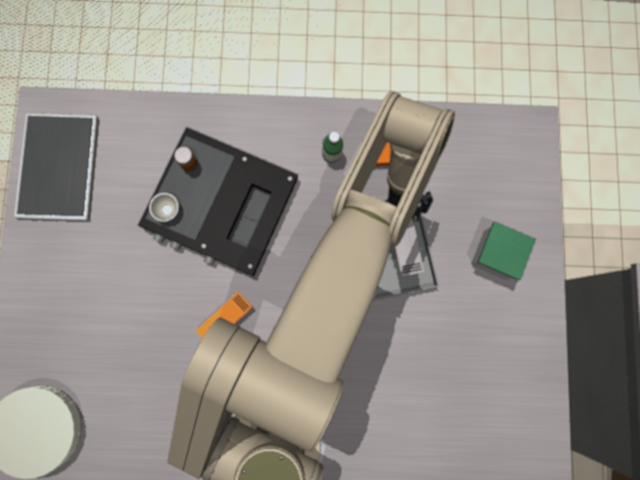

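The box is level in the hand (pitch 0.002). I'll check it against the tray rim corners at w8 (162,21), (474,18) before lowering.

```bash
python3 - <<'E'
from h import *
Y=np.array([-TD[1],TD[0],0])
for u,v in[(162,21),(474,18),(232,302),(409,290)]:
    p=pz('w8',u,v,.04);r=p-TC;print(p.round(4),'along',r@TD,'across',r@Y, pd('w8',u,min(479,v+4))[2])
for u,v in[(235,309),(407,309)]:
    p=pz('w8',u,v,.1905);r=p-TC;print('edge',p.round(4),'along',r@TD,'across',r@Y)
E
```

```text
[ 0.6293 -0.1833  0.04  ] along 0.12950915249555192 across 0.08614757600191271 0.04048848299653321
[ 0.6707 -0.3544  0.04  ] along 0.13059054226600159 across -0.08988589573413305 0.038763953312234756
[ 0.4    -0.2404  0.04  ] along -0.10679194507870886 across 0.08307986672533411 0.18309384862515438
[ 0.4552 -0.4036  0.04  ] along -0.09042504693427827 across -0.08840358533659597 0.03910145239286661
edge [ 0.5743 -0.2557  0.1905] along 0.05930570686671293 across 0.0282358506770688
edge [ 0.5882 -0.3161  0.1905] along 0.059055893292802315 across -0.033702006067400675
```

```bash
python3 - <<'E'
from h import *
T=TC+(-.015+.051)*TD
robot.move_linear(np.r_[T[:2],.032],rate=.12);robot.wait(.2);st()
print(robot.move_linear(np.r_[T[:2],.015],rate=.012,threshold=3.));st()
robot.wait(.2);st();snap('wrist','w9')
E
```

```text
{'time': 18.6167, 'joints': [-0.4256, 0.6766, 1.2186, -0.2314, 1.556, 0.9541], 'tcp_pos': [0.5586, -0.2888, 0.0329], 'force': [-0.6797, -0.0592, -2.7254], 'opening': 0.0542}
True
{'time': 19.4833, 'joints': [-0.4256, 0.6897, 1.2214, -0.2315, 1.5422, 0.9574], 'tcp_pos': [0.558, -0.2885, 0.022], 'force': [0.3067, -0.8384, 5.2142], 'opening': 0.054}
{'time': 19.6833, 'joints': [-0.4255, 0.6897, 1.2215, -0.2315, 1.5422, 0.9574], 'tcp_pos': [0.5579, -0.2885, 0.022], 'force': [-0.2522, -0.727, 5.3315], 'opening': 0.0542}
```

View pics/w9.png

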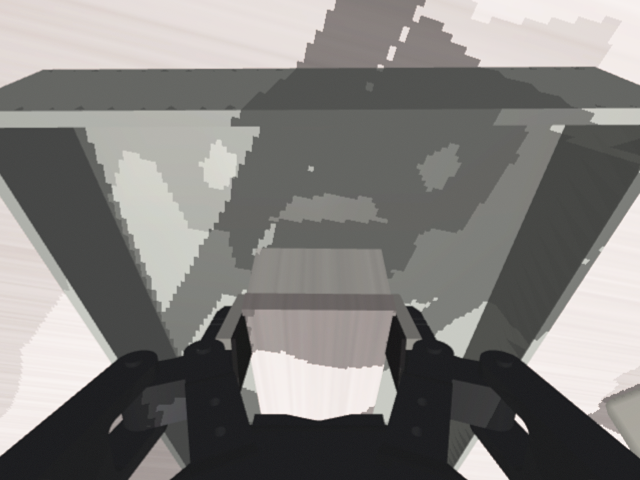

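It touched down at the expected height (0.022) with 8 N of change, level and well inside the tray walls. I'll release it and back out along the tool axis.

```bash
python3 - <<'E'
from h import *
robot.gripper_to(.072);robot.wait(.3);st()
o=robot.observe();p=np.array(o['tcp_pos']);tz=Ro.from_rotvec(o['orientation']).apply([0,0,1]);print(tz)
robot.move_linear(p-.08*tz,rate=.08)
snap('wrist','w10')
robot.goto_joints([-1.217,0.13,1.488,0,1.523,.9]);robot.wait(.3)
snap('top','t11');snap('scene','s11');st()
crop('t11',340,185,450,310,5,'ct11')
for u,v in [(320,350),(320,390)]: print(pd('w10',u,v))
E
```

```text
{'time': 20.35, 'joints': [-0.4256, 0.6911, 1.223, -0.2311, 1.5416, 0.9573], 'tcp_pos': [0.557, -0.288, 0.0204], 'force': [0.6905, -0.2899, -0.0275], 'opening': 0.0718}
[-0.36776962 -0.08468261 -0.92605311]
{'time': 23.6, 'joints': [-1.2163, 0.1304, 1.4879, -0.0, 1.523, 0.9], 'tcp_pos': [0.2556, -0.543, 0.2315], 'force': [-0.1443, -0.0771, -0.3195], 'opening': 0.072}
[ 0.48111497 -0.30783395  0.04116767]
[ 0.40025133 -0.32706992  0.028105  ]
```

View pics/t11.png

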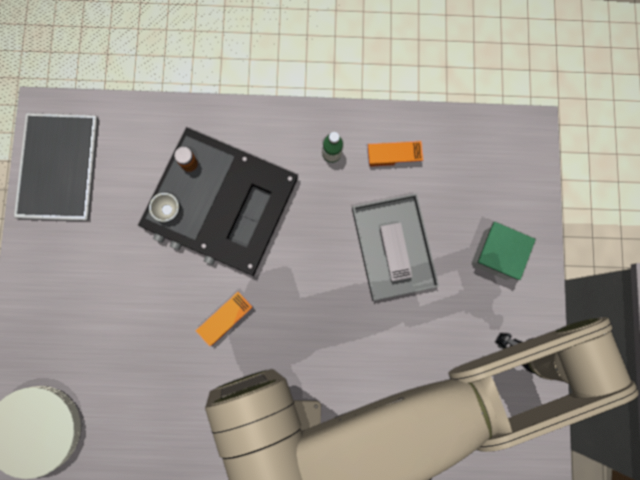

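View pics/ct11.png

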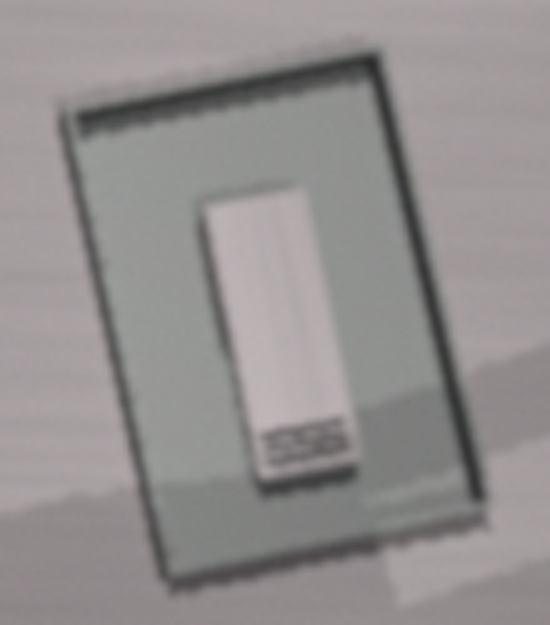

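View pics/s11.png

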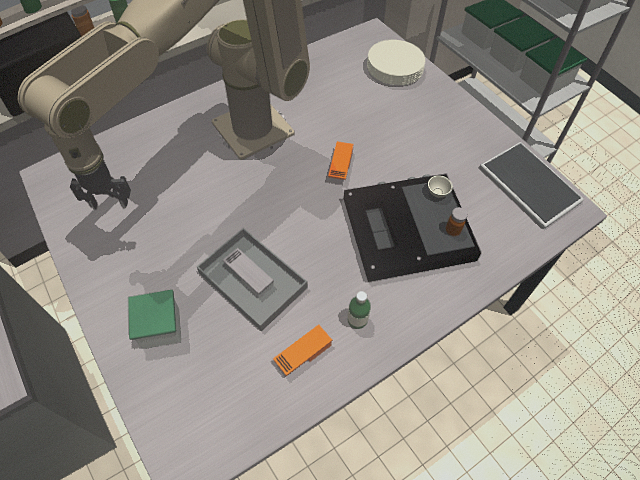

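The box lies right way up and lengthwise in the tray, at top-view (396,251), clear of every wall. The jar, bowl, bottle and container are at the same pixels as in the first picture, and the arm is away from everything.

```bash
python3 - <<'E'
from h import *
for x,y in[(255,215),(330,440)]:
    print(pd('t11',(x+.5)/5-.5+340,(y+.5)/5-.5+185).round(4))
print(robot.close_job())
E
```

```text
[ 0.5735 -0.2858  0.0406]
[ 0.4528 -0.3276  0.0389]
the job is handed in; nothing more can be done
None
```

The crumb box is out of the hotplate and sitting in the grey wash tray, right way up and lengthwise. I handed the job in after about 24 s of the 58 s allowed.

- **Pressing:** I pushed the grip-line end down with the fingers shut. The last push stopped early, 18 mm down, at the 20 N limit I had set. That is well over the 1 to 5 N given, probably because the fingers met the already tipped plate. After I backed off, the box stayed tipped; I measured about 0.38 rad against the 0.41 stated.
- **Lifting and placing:** I took the box by the raised end at about 90 N and lifted it out. Its tilt in the hand was the same as in the well, so it had not slipped. I levelled it above the tray and lowered it until it touched at the expected height, then let go and backed out.
- **Last checks:** The box top reads 41 mm and 39 mm high at its two ends, against 42 mm expected for a level box. It is clear of all four tray walls. The jar, bowl, bottle and food container look unmoved in the pictures, and the arm is clear of everything.

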